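# Press the axle cap onto the hose roller

## Task

Take the smaller of the two metal axle caps from the parts tray, set it mouth-down over the bare axle of the hose roller that has no cap yet, and press it straight down the axle until its flange is fully home, tight against the roller, then let go. Push slowly and stop once it comes up firm against the roller: properly tight, but without ramming the roller, and leave everything else where it is.

Things in the scene. Friction and masses are not known exactly. Their poses are not given: they have to be found in the camera images.
- cap_mid (a point): The push-on axle cap (toothed push nut), bare metal, 30 to 60 g, standing mouth-down in the tray: a hat 40 mm tall, crown a straight knurled cylinder 24 mm wide with a closed flat top, round flange 34 mm in diameter in its lowest 4 mm. This point: on its axis, half-way up (20 mm above the mouth); z from the mouth to the closed top. Grip it firmly by the crown, above the flange.
- cap_mouth (a point): Centre of the cap's open mouth, level with the underside of its flange; z towards the closed top. Inside, 2 to 7 mm above the mouth, a ring of steel teeth leaves a hole about 11 mm wide; above it the hollow is 19 mm wide and reaches 36 mm above the mouth, deeper than the axle can come when the cap is home.
- bracket: Fixed steel bracket with the bare axle: base plate 120 (x) x 90 (y) x 12 mm on the bench, origin at the centre of its underside, z up along the axle. A rubber-tyred roller, 68 mm in diameter, 45 mm tall, sits on the axle; the cap must end tight against its flat steel hub face on top (38 mm wide). Spacers differ: the hub face lies 60 to 74 mm above the bench, not measured; feel for it.
- axle_tip (a point): Top centre of the bare steel axle, 92 mm above the bench; z up. Axle about 11.5 mm thick, last 8 mm tapered. Sliding the cap down takes 5 to 11 N (teeth). At the hub the push climbs about 12 N per mm (stiff spring washer under the roller, 6 mm travel): stop at 18 to 22 N of push in all. Under 6 N on the hub itself does not set the teeth; over 22 N on it harms the bearing.
- bracket_done: A second, identical fixed bracket whose roller already has its cap on (cap top 107 mm above the bench); leave it alone. The two brackets may be in either place. Origin at the centre of its base's underside.
- tray: Fixed shallow steel parts tray, 260 (x) x 170 (y) mm, walls 12 mm high and 3 mm thick, floor 3 mm thick; origin at the centre of its underside. The cap, the larger cap and the brass ring stand in it in a row along the tray's x, in any order, at least 58 mm between centres: put the fingers on the cap along the tray's y.
- big_cap: A larger cap of the same kind, for another axle: 46 mm tall, crown 36 mm and flange 48 mm in diameter. Origin at its mouth. Leave it in the tray.
- coupling: Brass hose-coupling ring, 44 mm outside, 30 mm inside, 22 mm tall; origin at the centre of its underside. Leave it.
- wrench: Steel wrench lying behind the brackets; leave it.
- beaker: Clear beaker, 70 mm in diameter, 100 mm tall; leave it.
- spray_can: Black can, 60 mm in diameter, 120 mm tall; leave it.
- gas_can: Blue squat can with a brass cap, 90 mm in diameter, 100 mm tall; leave it.
- driver: Screwdriver lying at the side of the tray; leave it.
Not all that is in view belongs to the job. What is shaped like the part that bears cap_mid but blue or red is not meant. What is shaped like the bracket but pink or turquoise is not meant.

How it is judged:
By the outcome, as a careful person would: the job done as asked, in the order asked, and still so for the second after the job is handed in, with the robot touching nothing.
It also fails if it takes over 48 s, if anything falls off the work surface, if the arm or the gripper's body presses on something with over 40 N, if the wrist force passes 120 N, or if a joint passes its speed limit or range.

## Robot

A 7-joint arm with a two-finger parallel gripper is mounted at the origin on the work surface. World frame = base frame: x ahead of the robot, y to its left, z up, the work surface at z = 0. Lengths are in m, angles in rad, forces in N, time in s.
With the tool pointing down it reaches from about 0.425 to 0.875 m from the base axis. Payload 8.4 kg.
Tool frame: the origin (TCP) lies midway between the tips of the shut fingers; the grasp point (between the pads) lies 19 mm behind it; z points along the fingers, y is the line along which they close (so a half turn about z gives the same grasp; the last joint's range is limited). The gripper opens to 85 mm and grips with 20 to 120 N. Pads are 22 mm wide; open, the fingers measure 114 mm over their backs; the gripper's body (76 mm by 85 mm) begins 54 mm behind the grasp point. The pads swing forward as they close: fully open they stand 13 mm farther back than shut.
Start: joints at [1.077, 0.333, 0.04, 1.465, -0.013, 1.343, -0.059], TCP at [0.25, -0.6, 0.231] pointing down, gripper open.
Joint ranges: [-2.58, 2.58], [-0.38, 2.09], [-1.3, 1.39], [0.25, 2.4], [-1.5, 4.64], [0.08, 2.09], [-2.65, 2.65]. Speed limits (rad/s): [2.22, 2.22, 2.79, 2.79, 3.14, 3.14, 3.14].

## Interface

Orientations are given as a unit quaternion [x, y, z, w].
In Python, from cell import get_state, vision, job gives the robot as it stands.
- The arm moves only by the shell command python3 -m crank 'ROWS' [FORCE]. ROWS is JSON, a list of rows, each an object of numbers: "fingers": the gripper's target within -1 to 1 (shut at 1, half-way at 0, fully open at -1); "dx", "dy", "dz": the shift along the tool's x, y, z in mm; "yaw": the turn about the tool's z in rad. A call has 1 to 8 rows; each row shifts and turns the commanded pose from where the row before left it, along the tool's axes as they then stand; what a row does not reach is not made up. A row lasts 1/10 s, in which the tool goes at most 50 mm and 8.59 degrees, less where a joint would pass 70% of its speed; a pose out of reach is approached as far as the arm can. A call is refused whole if a number of a shift passes 50 or a number of a turn 0.15, either way. A call with a gripper value outside its range is refused whole. The fingers move at their own pace and stop on an object; FORCE is the grip in N (left out, the last holds). Time passes only in rows, so rows that do not move let the fingers close. It gives the time, the measured TCP pose, the force, the opening and the grip force at its end, in the units of the state.
- get_state(): the state, without advancing time (a new reading comes with each control period).
- vision.capture(name): name is "side" or "top"; returns (picture, depth): 480x640x3 uint8, blue, green, red; 480x640 float32, m along the optical axis (not along the pixel's ray), 0 where there is no reading.
- vision.camera_params(name): a dict with "fx", "fy", "cx", "cy" (pixels), "k1" (the pictures are not rectified: a ray, as slopes to the right and down, at radius r is drawn at 1 + k1 r^2 times it, then the intrinsics apply), "position" and "orientation" of the camera in the world. Camera axes: x right, y up, looking along -z (the intrinsics and any distortion apply to the point x, -y, -z); pixel columns grow to the right and rows downward; lengths in m; the calibration is good to about 2 mm. A picture is of the moment at which its call begins. camera_params takes no time and is no camera call.
- job.close_job(): hands the job in; it is judged then, once.
The state is a dict: "t": time; "qpos": joint angles; "qvel": joint speeds; "tau": joint torques, N m; "eef_pos": TCP position; "tool_rot": TCP orientation; "contact_force": force on the tool from outside, world axes, zero at the start; "moment": the same for the moment, N m; "gripper_width": finger opening in m; "gripper_force": force on a finger pad.
Only numpy, scipy, OpenCV 4.12 (cv2) and the standard library are available. Lean on these libraries where they do the work, as an engineer would, in place of code of your own. Each camera call takes 0.05 s, during which the arm holds its last target. There are 200 camera calls.

## Working session

There is one attempt and no reset: what is moved stays moved. The work goes in short steps, Python scripts to look and compute and a shell command to move; the robot and the scene stay as the last step left them, time stands still between calls to the robot, and variables do not carry over. Pictures are saved under pics/ and viewed, at most 10 in all, crops included, and the job is handed in when it is done.

```bash
mkdir -p pics; cat > h.py <<'E'
import numpy as np, cv2
from scipy.spatial.transform import Rotation as R
from cell import get_state, vision, job
def cap(n, f=None):
    im,d=vision.capture(n)
    if f: cv2.imwrite('pics/'+f,im)
    return im,d
def pts(n,uv,d):
    """pixels Nx2, depth N -> world"""
    p=vision.camera_params(n); uv=np.asarray(uv,float).reshape(-1,1,2); d=np.asarray(d,float).ravel()
    K=np.array([[p['fx'],0,p['cx']],[0,p['fy'],p['cy']],[0,0,1]])
    s=cv2.undistortPoints(uv,K,np.array([p['k1'],0,0,0.])).reshape(-1,2)
    c=np.c_[s[:,0]*d,-s[:,1]*d,-d]
    return R.from_quat(p['orientation']).apply(c)+p['position']
def cloud(n,d):
    v,u=np.mgrid[:480,:640]
    return pts(n,np.c_[u.ravel(),v.ravel()],d).reshape(480,640,3)
E
python3 - <<'E'
from h import *
for n in('top','side'):
    im,d=cap(n,n+'0.png'); np.save(n+'0.npy',d); print(n,vision.camera_params(n))
s=get_state(); print(s)
E
```

```text
top {'fx': 513.3922928382474, 'fy': 513.3922928382474, 'cx': 319.11551675448595, 'cy': 244.93272045568605, 'k1': 0.008586448152923207, 'position': array([0.3672653 , 0.03978341, 1.48440782]), 'orientation': array([ 0.04500674, -0.05593321, -0.70237606,  0.70817635])}
side {'fx': 623.323565935483, 'fy': 623.323565935483, 'cx': 322.70293147821025, 'cy': 237.12286407693514, 'k1': 0.03594473280825302, 'position': array([ 0.18886857, -0.84665104,  1.25060764]), 'orientation': array([ 0.33229783, -0.05978748, -0.18842808,  0.92222474])}
{'t': 0.1, 'qpos': array([ 1.07680051,  0.33384471,  0.03986245,  1.46615225, -0.01339254,
        1.34333299, -0.0585061 ]), 'qvel': array([ 0.00069069, -0.00272585, -0.00103545, -0.0002879 , -0.00083761,
       -0.00055112,  0.00079099]), 'tau': array([ 4.80052637e-03, -6.60020757e+01,  1.37081366e+00, -4.06469607e+01,
        1.71069388e-02,  9.10519331e-03, -4.63118533e-05]), 'eef_pos': array([ 0.24982582, -0.59962782,  0.23052216]), 'tool_rot': array([ 9.80580867e-01,  1.96113798e-01, -1.93900349e-04, -7.09765982e-04]), 'contact_force': array([ 0.05148125, -0.41109476, -0.51980287]), 'moment': array([ 0.07506486,  0.00839768, -0.02748047]), 'gripper_force': 0.0, 'gripper_width': 0.08516049947559422}
```

View pics/top0.png

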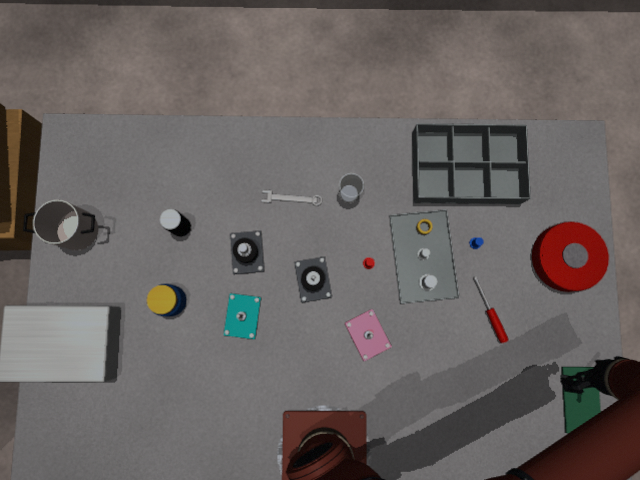

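View pics/side0.png

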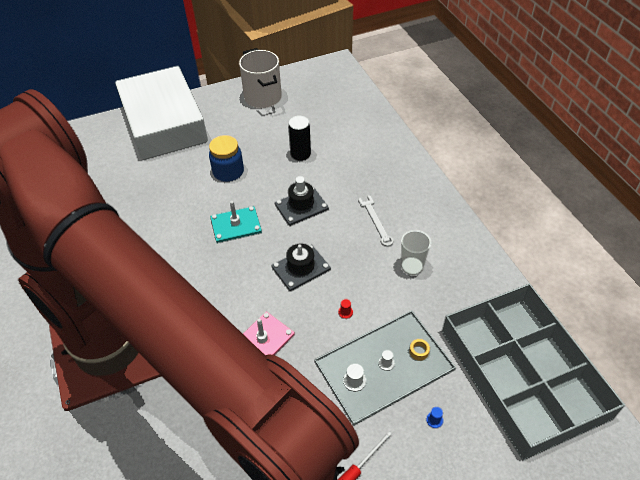

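Top view: the small cap is at (424,254), the big cap at (430,282) and the ring at (425,227). The roller at (313,279) looks bare and the one at (246,250) capped. The red piece (369,263), blue piece (477,242) and pink and turquoise plates are decoys. I'll confirm with an enlarged crop and measure.

```bash
python3 - <<'E'
from h import *
t=cv2.imread('pics/top0.png'); s=cv2.imread('pics/side0.png')
a=cv2.resize(t[220:310,225:345],(400,300),interpolation=3); b=cv2.resize(t[205:310,380:520],(400,300),interpolation=3)
c=cv2.resize(s[160:295,240:420],(400,300),interpolation=3); e=cv2.resize(s[300:435,300:480],(400,300),interpolation=3)
cv2.imwrite('pics/crop1.png',np.vstack([np.hstack([a,b]),np.hstack([c,e])]))
for n,rois in(('top',dict(small=(244,264,412,436),big=(270,294,418,442),rollerA=(262,296,296,330),rollerB=(234,266,230,262))),
              ('side',dict(small=(345,372,376,400),big=(360,392,342,370),rollerA=(235,285,280,320),rollerB=(170,215,280,322)))):
    W=cloud(n,np.load(n+'0.npy'))
    for k,(r0,r1,c0,c1) in rois.items():
        P=W[r0:r1,c0:c1].reshape(-1,3); z=P[:,2]
        print(n,k,'z sorted top',np.round(np.sort(z)[-12:]*1e3,0))
        for lo,hi in((.028,.035),(.035,.05),(.055,.08),(.085,.096),(.1,.112)):
            m=(z>lo)&(z<hi)
            if m.sum()>2: print('   ',lo,hi,m.sum(),np.round(P[m].mean(0),4),'mid',np.round((P[m].min(0)+P[m].max(0))/2,4),'ext',np.round(np.ptp(P[m],axis=0),3))
W=cloud('top',np.load('top0.npy'))
P=W[205:310,380:465].reshape(-1,3); m=(P[:,2]>.007)&(P[:,2]<.02)
r=cv2.minAreaRect((P[m][:,:2]*1e3).astype(np.float32)); print('tray',r)
E
```

```text
top small z sorted top [  47.   47.   48.   48.   48.   48.   49.   49.   49.   51. 1484. 1484.]
    0.035 0.05 60 [ 0.5578 -0.2843  0.0429] mid [ 0.5579 -0.2848  0.0424] ext [0.023 0.024 0.014]
top big z sorted top [  54.   54.   54.   55.   55.   55.   56.   58. 1484. 1484. 1484. 1484.]
    0.028 0.035 8 [ 0.4722 -0.2825  0.0318] mid [ 0.4716 -0.2887  0.0314] ext [0.025 0.023 0.005]
    0.035 0.05 85 [ 0.4764 -0.2953  0.0467] mid [ 0.4751 -0.2956  0.0432] ext [0.034 0.036 0.014]
    0.055 0.08 3 [ 0.4731 -0.2992  0.0566] mid [ 0.4727 -0.2961  0.0566] ext [0.003 0.025 0.003]
top rollerA z sorted top [  88.   88.   89.   89.   92.   92.   92.   93.   94.   95. 1484. 1484.]
    0.028 0.035 3 [0.4488 0.0287 0.0298] mid [0.4493 0.0273 0.0298] ext [0.003 0.014 0.003]
    0.055 0.08 430 [0.4806 0.0346 0.0602] mid [0.481  0.0347 0.0623] ext [0.065 0.067 0.014]
    0.085 0.096 12 [0.4813 0.0342 0.0903] mid [0.4812 0.0335 0.09  ] ext [0.008 0.008 0.01 ]
top rollerB z sorted top [ 111.  111.  111.  112.  112.  113.  113. 1484. 1484. 1484. 1484. 1484.]
    0.028 0.035 24 [0.5411 0.2082 0.0319]
[... 1518 characters left out ...]
0344 0.0898] ext [0.011 0.01  0.009]
side rollerB z sorted top [ 112.  112.  113.  113.  114.  115. 1251. 1251. 1251. 1251. 1251. 1251.]
    0.028 0.035 71 [0.5477 0.2064 0.0316] mid [0.555  0.2165 0.0315] ext [0.064 0.055 0.007]
    0.035 0.05 115 [0.5505 0.2077 0.0406] mid [0.5556 0.2136 0.0422] ext [0.064 0.048 0.014]
    0.055 0.08 351 [0.5539 0.2191 0.0674] mid [0.557  0.2253 0.0674] ext [0.069 0.074 0.025]
    0.085 0.096 31 [0.5543 0.2195 0.091 ] mid [0.5555 0.2231 0.0902] ext [0.022 0.021 0.01 ]
    0.1 0.112 63 [0.5553 0.2243 0.1067] mid [0.5562 0.2261 0.1061] ext [0.022 0.032 0.012]
tray ((550.1452026367188, -282.9372253417969), (247.6191864013672, 307.42578125), 89.55482482910156)
```

View pics/crop1.png

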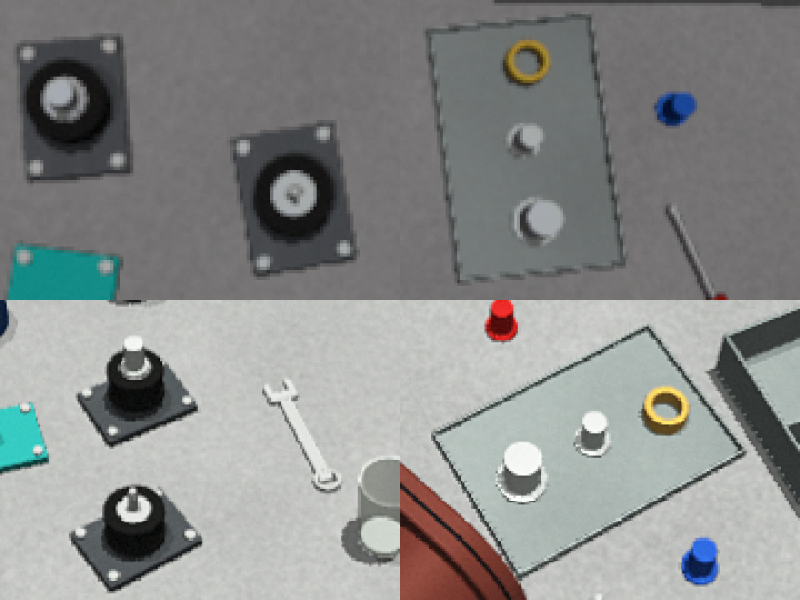

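The crop confirms it. The slim bare-metal cap in the middle of the tray is the target, as the other bare-metal cap is wider and the red and blue ones are excluded. The near roller (313,279) has the thin bare axle, and the far one already has its cap. The cap is at about (0.557,-0.285), the axle at (0.480,0.034), and the tray is turned about 0.125 rad.

```bash
python3 -m crank '[{"fingers":-1,"yaw":0.135},{"yaw":0.135},{"dx":35,"dy":-28},{"dx":35,"dy":-28},{"dx":35,"dy":-28},{"dx":35,"dy":-28},{"dx":35,"dy":-28},{"dx":35,"dy":-28}]' 100
python3 -m crank '[{"dx":35,"dy":-28,"dz":20},{"dx":35,"dy":-28,"dz":20},{"dx":35,"dy":-28,"dz":20},{"dx":28,"dy":-22,"dz":20},{}]'
```

```text
invalid input
invalid input
```

```bash
python3 -m crank '[{"fingers":-1,"dx":0,"dy":0,"dz":0,"yaw":0.135},{"fingers":-1,"dx":0,"dy":0,"dz":0,"yaw":0.135},{"fingers":-1,"dx":35,"dy":-28,"dz":0,"yaw":0},{"fingers":-1,"dx":35,"dy":-28,"dz":0,"yaw":0},{"fingers":-1,"dx":35,"dy":-28,"dz":0,"yaw":0},{"fingers":-1,"dx":35,"dy":-28,"dz":0,"yaw":0},{"fingers":-1,"dx":35,"dy":-28,"dz":0,"yaw":0},{"fingers":-1,"dx":35,"dy":-28,"dz":0,"yaw":0}]' 100
```

```text
t: 0.9
eef_pos: [0.4383, -0.4056, 0.2311]
tool_rot: [0.998, 0.062, -0.0, -0.0]
contact_force: [0.4, 0.3, 1.0]
gripper_width: 0.0856
gripper_force: 0.0
```

```bash
python3 -m crank '[{"fingers":-1,"dx":34,"dy":-27,"dz":20,"yaw":0},{"fingers":-1,"dx":34,"dy":-27,"dz":20,"yaw":0},{"fingers":-1,"dx":34,"dy":-27,"dz":20,"yaw":0},{"fingers":-1,"dx":30.5,"dy":-24,"dz":20,"yaw":0},{"fingers":-1,"dx":0,"dy":0,"dz":20,"yaw":0},{"fingers":-1,"dx":0,"dy":0,"dz":0,"yaw":0}]'
python3 - <<'E'
from h import *
t,_=cap('top'); s,_=cap('side')
a=cv2.resize(t[200:310,370:517],(400,300),interpolation=3); b=cv2.resize(s[290:425,300:480],(400,300),interpolation=3)
cv2.imwrite('pics/crop2.png',np.hstack([a,b]))
E
```

```text
t: 1.5
eef_pos: [0.5547, -0.2844, 0.1278]
tool_rot: [0.998, 0.064, -0.003, -0.002]
contact_force: [-1.2, -0.4, 0.1]
gripper_width: 0.0853
gripper_force: 0.0
```

View pics/crop2.png

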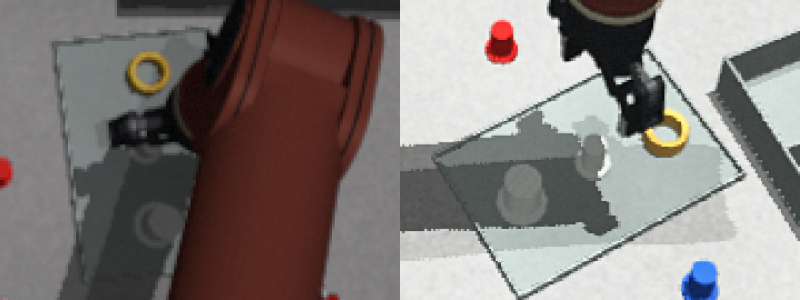

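The gripper straddles the cap along the tray's y and the neighbouring parts are clear. Going down.

```bash
python3 -m crank '[{"fingers":-1,"dx":1,"dy":0,"dz":30,"yaw":0},{"fingers":-1,"dx":0,"dy":0,"dz":30,"yaw":0},{"fingers":-1,"dx":0,"dy":0,"dz":20,"yaw":0},{"fingers":-1,"dx":0,"dy":0,"dz":15,"yaw":0},{"fingers":-1,"dx":0,"dy":0,"dz":10,"yaw":0},{"fingers":-1,"dx":0,"dy":0,"dz":0,"yaw":0},{"fingers":-1,"dx":0,"dy":0,"dz":0,"yaw":0}]'
```

```text
t: 2.3
eef_pos: [0.5573, -0.2869, 0.0273]
tool_rot: [0.998, 0.062, 0.001, 0.0]
contact_force: [0.2, -0.1, 0.2]
gripper_width: 0.0856
gripper_force: 0.0
```

```bash
python3 -m crank '[{"fingers":-1,"dx":0,"dy":-2,"dz":13,"yaw":0},{"fingers":-1,"dx":0,"dy":0,"dz":0,"yaw":0}]'
python3 -m crank '[{"fingers":1,"dx":0,"dy":0,"dz":0,"yaw":0},{"fingers":1,"dx":0,"dy":0,"dz":0,"yaw":0},{"fingers":1,"dx":0,"dy":0,"dz":0,"yaw":0},{"fingers":1,"dx":0,"dy":0,"dz":0,"yaw":0},{"fingers":1,"dx":0,"dy":0,"dz":0,"yaw":0},{"fingers":1,"dx":0,"dy":0,"dz":0,"yaw":0}]' 100
```

```text
t: 2.5
eef_pos: [0.556, -0.2837, 0.0122]
tool_rot: [0.998, 0.063, -0.001, -0.0]
contact_force: [0.4, -0.6, 0.3]
gripper_width: 0.0854
gripper_force: 0.0
t: 3.1
eef_pos: [0.557, -0.2845, 0.0139]
tool_rot: [0.998, 0.062, 0.0, 0.0]
contact_force: [-0.3, 0.3, 5.4]
gripper_width: 0.0214
gripper_force: 98.0
```

```bash
python3 -m crank '[{"fingers":1,"dx":0,"dy":0,"dz":-10,"yaw":0},{"fingers":1,"dx":0,"dy":0,"dz":-30,"yaw":0},{"fingers":1,"dx":0,"dy":0,"dz":-40,"yaw":0},{"fingers":1,"dx":0,"dy":0,"dz":-40,"yaw":0},{"fingers":1,"dx":0,"dy":0,"dz":-40,"yaw":0},{"fingers":1,"dx":0,"dy":0,"dz":0,"yaw":0},{"fingers":1,"dx":0,"dy":0,"dz":0,"yaw":0}]'
```

```text
t: 3.8
eef_pos: [0.557, -0.2846, 0.1748]
tool_rot: [0.998, 0.062, 0.001, 0.001]
contact_force: [0.6, -0.3, -1.8]
gripper_width: 0.0209
gripper_force: 97.8
```

```bash
python3 -m crank '[{"fingers":1,"dx":-4,"dy":-30,"dz":0,"yaw":0},{"fingers":1,"dx":-4,"dy":-41,"dz":0,"yaw":0},{"fingers":1,"dx":-5,"dy":-45,"dz":0,"yaw":0},{"fingers":1,"dx":-5,"dy":-45,"dz":0,"yaw":0},{"fingers":1,"dx":-5,"dy":-45,"dz":0,"yaw":0},{"fingers":1,"dx":-5,"dy":-45,"dz":0,"yaw":0},{"fingers":1,"dx":-5,"dy":-45,"dz":0,"yaw":0},{"fingers":1,"dx":-4,"dy":-30,"dz":0,"yaw":0}]'
python3 -m crank '[{"fingers":1,"dx":0,"dy":0,"dz":20,"yaw":0},{"fingers":1,"dx":0,"dy":0,"dz":10,"yaw":0},{"fingers":1,"dx":0,"dy":0,"dz":0,"yaw":0},{"fingers":1,"dx":0,"dy":0,"dz":0,"yaw":0}]'
python3 - <<'E'
from h import *
s,d=cap('side'); t,dt=cap('top'); np.save('s3.npy',d)
cv2.imwrite('pics/s3.png',s); b=cv2.resize(s[160:310,220:420],(800,600),interpolation=3)
cv2.imwrite('pics/crop3.png',b); cv2.imwrite('pics/t3.png',t)
print(get_state()['eef_pos'],get_state()['qpos'])
E
```

```text
t: 4.6
eef_pos: [0.4773, 0.0376, 0.1721]
tool_rot: [0.998, 0.064, -0.001, -0.0]
contact_force: [-0.2, 0.3, -0.6]
gripper_width: 0.0214
gripper_force: 97.9
t: 5.0
eef_pos: [0.4791, 0.0336, 0.1429]
tool_rot: [0.998, 0.062, -0.001, -0.0]
contact_force: [0.0, -0.4, -0.7]
gripper_width: 0.0217
gripper_force: 97.9
[0.47966666 0.03385729 0.14367397] [ 0.21959037  0.08249821 -0.39725547  1.9587474   0.03552677  1.10679632
 -1.63971088]
```

View pics/crop3.png

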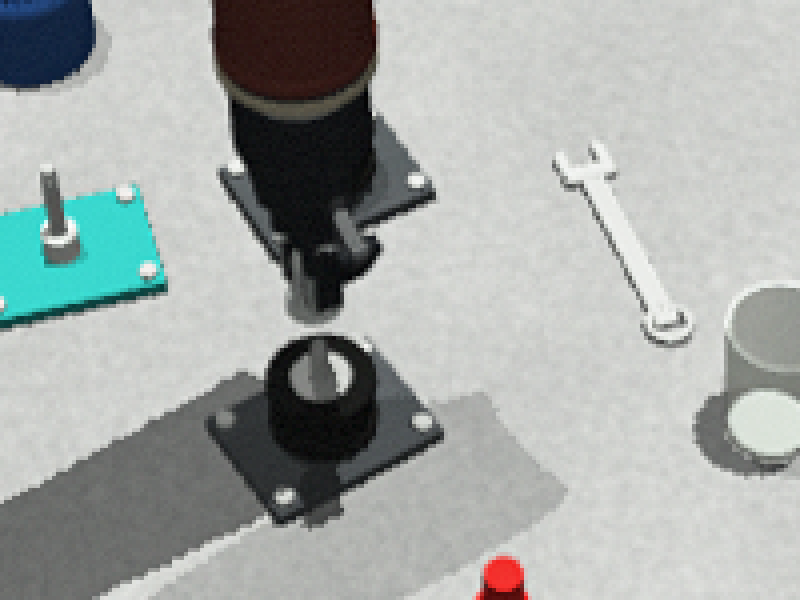

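The cap is held, with its flange at crop (312,312) and the axle tip just below at (318,340), but the near finger hides the flange. I'll turn the gripper so the side camera sees the cap between the fingers.

```bash
python3 -m crank '[{"fingers":1,"dx":0,"dy":0,"dz":0,"yaw":0.14},{"fingers":1,"dx":0,"dy":0,"dz":0,"yaw":0.14},{"fingers":1,"dx":0,"dy":0,"dz":0,"yaw":0.14},{"fingers":1,"dx":0,"dy":0,"dz":0,"yaw":0.14},{"fingers":1,"dx":0,"dy":0,"dz":0,"yaw":0.14},{"fingers":1,"dx":0,"dy":0,"dz":0,"yaw":0.14},{"fingers":1,"dx":0,"dy":0,"dz":0,"yaw":0.14},{"fingers":1,"dx":0,"dy":0,"dz":0,"yaw":0.14}]'
python3 -m crank '[{"fingers":1,"dx":0,"dy":0,"dz":0,"yaw":0.14},{"fingers":1,"dx":0,"dy":0,"dz":0,"yaw":0.14},{"fingers":1,"dx":0,"dy":0,"dz":0,"yaw":0.14},{"fingers":1,"dx":0,"dy":0,"dz":0,"yaw":0.14},{"fingers":1,"dx":0,"dy":0,"dz":0,"yaw":0.14},{"fingers":1,"dx":0,"dy":0,"dz":0,"yaw":0.14},{"fingers":1,"dx":0,"dy":0,"dz":0,"yaw":0},{"fingers":1,"dx":0,"dy":0,"dz":0,"yaw":0}]'
python3 - <<'E'
from h import *
s,d=cap('side'); np.save('s4.npy',d)
cv2.imwrite('pics/s4.png',s); b=cv2.resize(s[210:285,250:350],(800,600),interpolation=3)
cv2.imwrite('pics/crop4.png',b)
print(get_state()['eef_pos'],get_state()['qpos'][6])
W=cloud('side',d)[200:270,280:320].reshape(-1,3)
m=(abs(W[:,0]-.48)<.03)&(abs(W[:,1]-.034)<.03)
for lo,hi in((.126,.132),(.132,.14),(.14,.15),(.15,.16)):
    k=m&(W[:,2]>lo)&(W[:,2]<hi); print(lo,k.sum(),np.round(W[k].min(0),4) if k.any() else'',np.round(W[k].max(0),4) if k.any() else'')
E
```

```text
t: 5.9
eef_pos: [0.4799, 0.0307, 0.1413]
tool_rot: [0.905, -0.426, -0.001, 0.003]
contact_force: [-0.0, -0.8, -0.4]
gripper_width: 0.0214
gripper_force: 97.9
t: 6.7
eef_pos: [0.4763, 0.0264, 0.1189]
tool_rot: [0.867, -0.497, -0.023, 0.017]
contact_force: [-0.8, 0.9, -0.2]
gripper_width: 0.0214
gripper_force: 97.9
[0.47630532 0.02612184 0.11889145] -2.6407588770119
0.126 21 [0.453  0.0109 0.1261] [0.4962 0.0291 0.1319]
0.132 36 [0.4534 0.0083 0.1322] [0.4956 0.0282 0.1399]
0.14 60 [0.4532 0.0071 0.1401] [0.4969 0.0347 0.1499]
0.15 39 [0.4574 0.0068 0.1501] [0.5    0.0328 0.1591]
```

View pics/crop4.png

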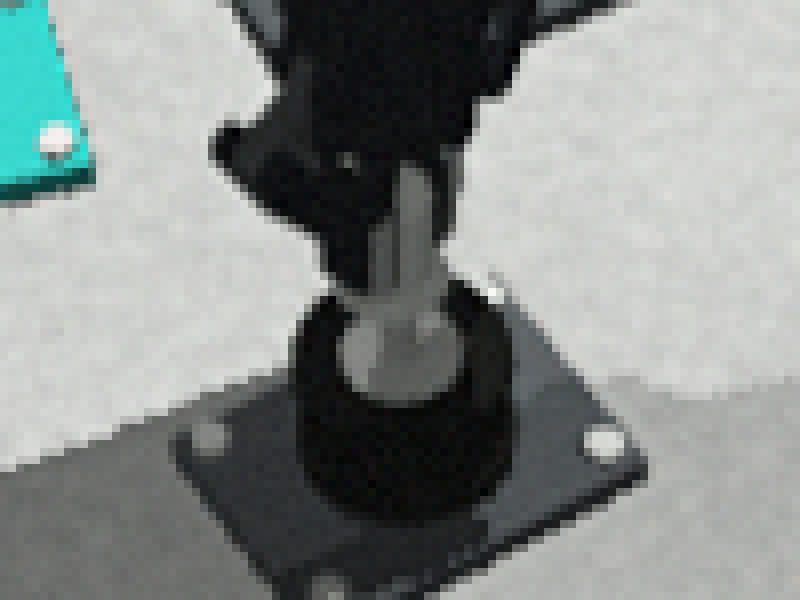

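+Yaw drives joint 7 to its lower end, so the arm stopped there slightly tilted, touching nothing (joint at -2.641, limit -2.65). I'll lift and turn the other way.

```bash
python3 -m crank '[{"fingers":1,"dx":0,"dy":0,"dz":-20,"yaw":-0.07},{"fingers":1,"dx":0,"dy":0,"dz":-10,"yaw":-0.14},{"fingers":1,"dx":0,"dy":0,"dz":0,"yaw":-0.14},{"fingers":1,"dx":0,"dy":0,"dz":0,"yaw":-0.14},{"fingers":1,"dx":0,"dy":0,"dz":0,"yaw":-0.14},{"fingers":1,"dx":0,"dy":0,"dz":0,"yaw":-0.14},{"fingers":1,"dx":0,"dy":0,"dz":0,"yaw":-0.14},{"fingers":1,"dx":0,"dy":0,"dz":0,"yaw":0}]'
python3 -c "
from h import *
s=get_state();print(s['eef_pos'],s['tool_rot'],s['qpos'])"
```

```text
t: 7.55
eef_pos: [0.478, 0.0248, 0.149]
tool_rot: [0.997, -0.066, -0.028, 0.005]
contact_force: [0.6, -0.8, -1.2]
gripper_width: 0.0211
gripper_force: 97.8
[0.47803091 0.02484388 0.1490017 ] [ 0.99738101 -0.06647358 -0.02810502  0.00474296] [-0.85314798  0.09273691  0.75745028  1.96132889 -0.06884944  1.17076956
 -1.77126575]
```

The turn left a 3.2° lean of the tool towards -x, which can't be commanded away directly. First I'll lift clear and see whether it persists.

```bash
python3 -m crank '[{"fingers":1,"dx":0,"dy":0,"dz":-40,"yaw":-0.1},{"fingers":1,"dx":0,"dy":0,"dz":-40,"yaw":-0.1},{"fingers":1,"dx":0,"dy":0,"dz":0,"yaw":-0.05},{"fingers":1,"dx":0,"dy":0,"dz":0,"yaw":0}]'
python3 -c "
from h import *
s=get_state();print(s['eef_pos'],s['tool_rot'],s['qpos'],R.from_quat(s['tool_rot']).as_matrix().round(4))"
```

```text
t: 7.95
eef_pos: [0.483, 0.0257, 0.2296]
tool_rot: [0.998, 0.056, -0.028, 0.001]
contact_force: [-0.2, 0.4, -1.5]
gripper_width: 0.0213
gripper_force: 98.0
[0.4830364  0.02570011 0.22961313] [ 0.99805656  0.05582056 -0.02767492  0.00112769] [-0.87029209  0.01432573  0.74531681  1.84679687 -0.01158281  1.33966679
 -1.58084579] [[ 9.922e-01  1.115e-01 -5.510e-02]
 [ 1.114e-01 -9.938e-01 -5.300e-03]
 [-5.540e-02 -8.000e-04 -9.985e-01]]
```

```bash
python3 -m crank '[{"fingers":1,"dx":30,"dy":3,"dz":-2,"yaw":0},{"fingers":1,"dx":45,"dy":5,"dz":-2.5,"yaw":0},{"fingers":1,"dx":45,"dy":5,"dz":-2.5,"yaw":0},{"fingers":1,"dx":45,"dy":5,"dz":-2.5,"yaw":0},{"fingers":1,"dx":45,"dy":5,"dz":-2.5,"yaw":0},{"fingers":1,"dx":45,"dy":5,"dz":-2.5,"yaw":0},{"fingers":1,"dx":45,"dy":5,"dz":-2.5,"yaw":0},{"fingers":1,"dx":45,"dy":5,"dz":-2.5,"yaw":0}]'
python3 -c "
from h import *
s=get_state();print(s['eef_pos'],s['qpos'].round(3),R.from_quat(s['tool_rot']).as_matrix()[:,2].round(4))"
python3 -m crank '[{"fingers":1,"dx":20,"dy":2,"dz":-1,"yaw":0},{"fingers":1,"dx":20,"dy":2,"dz":-1,"yaw":0},{"fingers":1,"dx":20,"dy":2,"dz":-1,"yaw":0}]'
python3 -c "
from h import *
s=get_state();print(s['eef_pos'],s['qpos'].round(3),R.from_quat(s['tool_rot']).as_matrix()[:,2].round(4))"
```

```text
t: 8.75
eef_pos: [0.8294, 0.0275, 0.2256]
tool_rot: [0.998, 0.055, -0.03, 0.001]
contact_force: [1.4, 0.7, 1.6]
gripper_width: 0.0214
gripper_force: 98.1
[0.82938979 0.02746054 0.22560318] [-0.357  0.874  0.699  0.794 -0.505  1.662 -1.34 ] [-0.0601 -0.0043 -0.9982]
t: 9.05
eef_pos: [0.889, 0.0276, 0.2257]
tool_rot: [0.998, 0.054, -0.03, 0.0]
contact_force: [1.9, 0.6, 0.2]
gripper_width: 0.0211
gripper_force: 98.1
[0.88901564 0.02760585 0.22567733] [-0.204  1.071  0.665  0.384 -0.577  1.817 -1.427] [-0.0595 -0.0041 -0.9982]
```

```bash
python3 -m crank '[{"fingers":1,"dx":10,"dy":1,"dz":-0.5,"yaw":0},{"fingers":1,"dx":10,"dy":1,"dz":-0.5,"yaw":0},{"fingers":1,"dx":10,"dy":1,"dz":-0.5,"yaw":0}]'
python3 -c "
from h import *
s=get_state();print(s['eef_pos'],s['qpos'].round(3),R.from_quat(s['tool_rot']).as_matrix()[:,2].round(4))"
```

```text
t: 9.35
eef_pos: [0.9055, 0.0259, 0.2185]
tool_rot: [0.998, 0.053, -0.025, -0.0]
contact_force: [-0.3, 0.7, 0.9]
gripper_width: 0.0215
gripper_force: 98.3
[0.90554641 0.02591379 0.21851126] [-0.18   1.167  0.956  0.257 -0.882  1.868 -1.428] [-0.0494 -0.002  -0.9988]
```

The lean shrinks when pushing at the outer reach, so I'll continue.

```bash
python3 -m crank '[{"fingers":1,"dx":12,"dy":1,"dz":-0.5,"yaw":0},{"fingers":1,"dx":12,"dy":1,"dz":-0.5,"yaw":0},{"fingers":1,"dx":12,"dy":1,"dz":-0.5,"yaw":0}]'
python3 -c "
from h import *
s=get_state();print(s['eef_pos'],s['qpos'].round(3),R.from_quat(s['tool_rot']).as_matrix()[:,2].round(4))"
```

```text
t: 9.65
eef_pos: [0.9176, 0.0272, 0.2119]
tool_rot: [0.998, 0.054, -0.012, 0.001]
contact_force: [0.6, -0.7, -0.1]
gripper_width: 0.0216
gripper_force: 98.3
[0.91758301 0.02720268 0.21190757] [-0.193  1.208  1.226  0.256 -1.143  1.86  -1.405] [-0.023  -0.0037 -0.9997]
```

```bash
python3 -m crank '[{"fingers":1,"dx":12,"dy":1,"dz":-0.5,"yaw":0},{"fingers":1,"dx":6,"dy":0,"dz":0,"yaw":0}]'
python3 -c "
from h import *
s=get_state();print(s['eef_pos'],s['qpos'].round(3),R.from_quat(s['tool_rot']).as_matrix()[:,2].round(4))"
```

```text
t: 9.85
eef_pos: [0.9233, 0.0277, 0.2077]
tool_rot: [0.999, 0.054, -0.006, 0.002]
contact_force: [0.1, -0.6, -0.9]
gripper_width: 0.0213
gripper_force: 98.3
[0.92329352 0.0277347  0.20770396] [-0.195  1.22   1.288  0.256 -1.205  1.851 -1.401] [-0.0112 -0.0038 -0.9999]
```

```bash
python3 -m crank '[{"fingers":1,"dx":9,"dy":0,"dz":0,"yaw":0}]'
python3 -c "
from h import *
s=get_state();print(s['eef_pos'],s['qpos'].round(3),R.from_quat(s['tool_rot']).as_matrix()[:,2].round(4))"
```

```text
t: 9.95
eef_pos: [0.9261, 0.0293, 0.2064]
tool_rot: [0.998, 0.055, -0.002, 0.002]
contact_force: [0.7, 0.1, -0.2]
gripper_width: 0.0217
gripper_force: 98.3
[0.92611572 0.02932684 0.20642215] [-0.196  1.224  1.309  0.256 -1.226  1.845 -1.399] [-0.0045 -0.0038 -1.    ]
```

Only 0.3° of lean remains. Now back to the axle.

```bash
python3 -m crank '[{"fingers":1,"dx":-20,"dy":-2.5,"dz":-5,"yaw":0},{"fingers":1,"dx":-30,"dy":-3.5,"dz":-5,"yaw":0},{"fingers":1,"dx":-40,"dy":-5,"dz":0,"yaw":0},{"fingers":1,"dx":-40,"dy":-5,"dz":0,"yaw":0},{"fingers":1,"dx":-40,"dy":-5,"dz":0,"yaw":0},{"fingers":1,"dx":-40,"dy":-5,"dz":0,"yaw":0},{"fingers":1,"dx":-40,"dy":-5,"dz":0,"yaw":0},{"fingers":1,"dx":-40,"dy":-5,"dz":0,"yaw":0}]'
python3 -c "
from h import *
s=get_state();print(s['eef_pos'],s['qpos'].round(3),R.from_quat(s['tool_rot']).as_matrix()[:,2].round(4))"
```

```text
t: 10.75
eef_pos: [0.6429, 0.0341, 0.2169]
tool_rot: [0.998, 0.057, -0.002, 0.003]
contact_force: [0.2, 0.8, 1.7]
gripper_width: 0.0216
gripper_force: 98.3
[0.64286575 0.03413795 0.21686014] [-0.99   0.7    1.364  1.539 -0.681  1.463 -1.056] [-0.0034 -0.0053 -1.    ]
```

```bash
python3 -m crank '[{"fingers":1,"dx":-30,"dy":-4,"dz":0,"yaw":0},{"fingers":1,"dx":-30,"dy":-4,"dz":0,"yaw":0}]'
python3 -c "
from h import *
s=get_state();print(s['eef_pos'],s['qpos'].round(3),R.from_quat(s['tool_rot']).as_matrix()[:,2].round(4))"
python3 -m crank '[{"fingers":1,"dx":-20,"dy":-2,"dz":0,"yaw":-0.1},{"fingers":1,"dx":-20,"dy":0,"dz":0,"yaw":-0.1}]'
python3 -c "
from h import *
s=get_state();print(s['eef_pos'],s['qpos'].round(3),R.from_quat(s['tool_rot']).as_matrix()[:,2].round(4))"
```

```text
t: 10.95
eef_pos: [0.5827, 0.0353, 0.2172]
tool_rot: [0.998, 0.057, -0.002, 0.002]
contact_force: [-0.0, 0.8, 1.4]
gripper_width: 0.0215
gripper_force: 98.3
[0.58265839 0.03527344 0.21721823] [-1.143  0.515  1.369  1.691 -0.51   1.368 -1.146] [-0.003  -0.0051 -1.    ]
t: 11.15
eef_pos: [0.5435, 0.0312, 0.2176]
tool_rot: [0.987, 0.159, -0.002, 0.002]
contact_force: [-0.6, 0.2, 0.9]
gripper_width: 0.0214
gripper_force: 98.3
[0.5435083  0.03119027 0.2175806 ] [-1.26   0.342  1.371  1.783 -0.342  1.305 -1.06 ] [-0.0025 -0.0047 -1.    ]
```

```bash
python3 -m crank '[{"fingers":1,"dx":0,"dy":0,"dz":0,"yaw":-0.13},{"fingers":1,"dx":0,"dy":0,"dz":0,"yaw":-0.13},{"fingers":1,"dx":0,"dy":0,"dz":0,"yaw":-0.13},{"fingers":1,"dx":0,"dy":0,"dz":0,"yaw":-0.13},{"fingers":1,"dx":0,"dy":0,"dz":0,"yaw":-0.13},{"fingers":1,"dx":0,"dy":0,"dz":0,"yaw":-0.13},{"fingers":1,"dx":0,"dy":0,"dz":0,"yaw":-0.13}]'
python3 -c "
from h import *
s=get_state();print(s['eef_pos'],s['qpos'].round(3),R.from_quat(s['tool_rot']).as_matrix().round(4))
M=R.from_quat(s['tool_rot']).as_matrix(); print((M.T@(np.array([.480,.0343,.15])-s['eef_pos'])*1e3).round(1))"
```

```text
t: 11.85
eef_pos: [0.5445, 0.0304, 0.2182]
tool_rot: [0.817, 0.576, -0.002, 0.002]
contact_force: [0.2, -0.4, -0.7]
gripper_width: 0.0214
gripper_force: 98.3
[0.54448499 0.03038616 0.21822008] [-1.132  0.22   1.147  1.779 -0.204  1.278 -0.277] [[ 3.355e-01  9.420e-01 -1.500e-03]
 [ 9.420e-01 -3.355e-01 -4.800e-03]
 [-5.000e-03  2.000e-04 -1.000e+00]]
[-17.6 -62.1  68.3]
```

```bash
python3 -m crank '[{"fingers":1,"dx":-6,"dy":-20,"dz":0,"yaw":0},{"fingers":1,"dx":-6,"dy":-21,"dz":10,"yaw":0},{"fingers":1,"dx":-6,"dy":-21,"dz":30,"yaw":0},{"fingers":1,"dx":0,"dy":0,"dz":28,"yaw":0},{"fingers":1,"dx":0,"dy":0,"dz":0,"yaw":0},{"fingers":1,"dx":0,"dy":0,"dz":0,"yaw":0}]'
python3 - <<'E'
from h import *
s,d=cap('side'); np.save('s5.npy',d)
cv2.imwrite('pics/s5.png',s); b=cv2.resize(s[200:275,250:350],(800,600),interpolation=3)
cv2.imwrite('pics/crop5.png',b)
g=get_state();print(g['eef_pos'],R.from_quat(g['tool_rot']).as_matrix()[:,2].round(4))
E
```

```text
t: 12.45
eef_pos: [0.4804, 0.0336, 0.151]
tool_rot: [0.819, 0.574, -0.003, 0.002]
contact_force: [0.3, 0.5, -0.1]
gripper_width: 0.0214
gripper_force: 98.4
[0.48106645 0.03362502 0.15150469] [-4.0e-04 -7.1e-03 -1.0e+00]
```

View pics/crop5.png

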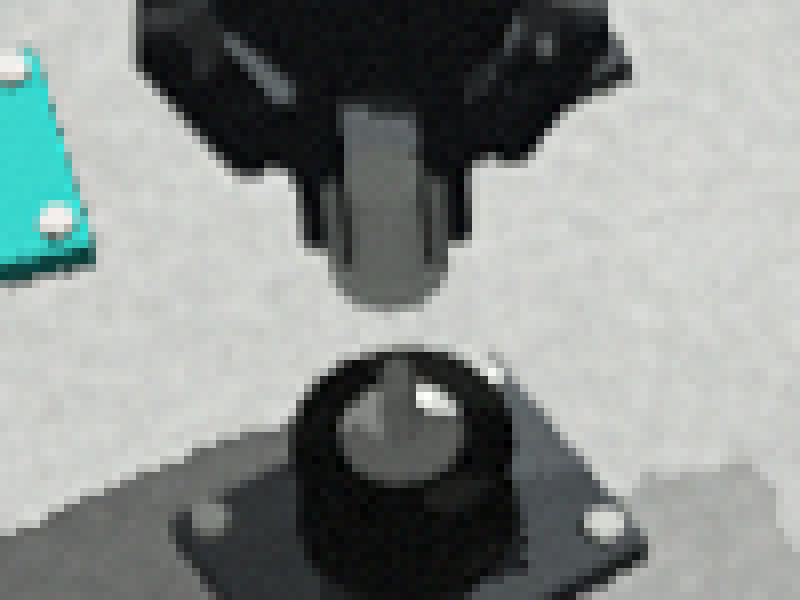

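The cap hangs upright between the fingers. Its flange spans crop (330..447, bottom 308) and the axle tip is at about (398,360), so it is nearly aligned. I'll put a number on the offset.

```bash
cat > off.py <<'E'
from h import *
import sys
f=sys.argv[1]; tcp=np.array(eval(sys.argv[2])); mz=tcp[2]-.0109
im=cv2.imread(f'pics/{f}.png'); 
from scipy.optimize import least_squares
p=vision.camera_params('side'); K=np.array([[p['fx'],0,p['cx']],[0,p['fy'],p['cy']],[0,0,1]])
def proj(P):
    c=R.from_quat(p['orientation']).inv().apply(np.atleast_2d(P)-p['position'])*[1,-1,-1]
    return cv2.projectPoints(c,np.zeros(3),np.zeros(3),K,np.array([p['k1'],0,0,0.]))[0].reshape(-1,2)
a=np.linspace(0,2*np.pi,73)
def ring(x,y,r,z): return proj(np.c_[x+r*np.cos(a),y+r*np.sin(a),np.full(73,z)])
def fit(obs,r,z,zt=None):
    def e(q):
        u=ring(*q,r,z); o=[]
        for k,v in obs.items():
            o.append({'l':u[:,0].min(),'r':u[:,0].max(),'b':u[:,1].max(),'t':u[:,1].min()}[k]-v)
        return o
    return least_squares(e,[.48,.034]).x
if __name__=='__main__':
    s=lambda u,v0:None
    cap_=fit({'l':250+330/8,'r':250+447/8,'b':200+308/8},.017,mz); print('cap',cap_)
    print('pred axle tip px (0.480,.0343)',proj([.48,.0343,.092]),'obs',250+398/8,200+360/8)
    for hz in(.060,.065,.070): print('hub fit',hz,fit({'l':250+335/8,'r':250+464/8,'b':200+488/8},.019,hz),)
    d=np.load(f+'.npy'); W=cloud('side',d)
    c=W[214:236,292:306].reshape(-1,3); m=(c[:,2]>mz+.005)&(c[:,2]<mz+.04); print('crown front mean',c[m].mean(0),m.sum())
    v=R.from_quat(p['orientation']).apply([0,0,-1]); h=v[:2]/np.linalg.norm(v[:2]); print('view dir',h)
    q=W[244:256,297:303].reshape(-1,3); m=(q[:,2]>.072)&(q[:,2]<.098); print('axle pts mean',q[m].mean(0),m.sum())
    g=cv2.cvtColor(im,6); print(g[232:240,288:310]); print(g[242:252,290:310])
E
python3 off.py s5 '[.4808,.0336,.1513]'
```

```text
cap [0.48112209 0.0365814 ]
pred axle tip px (0.480,.0343) [[299.38716285 246.6922092 ]] obs 299.75 245.0
hub fit 0.06 [0.48015481 0.0348711 ]
hub fit 0.065 [0.47896149 0.03124516]
hub fit 0.07 [0.47776818 0.02761925]
crown front mean [0.47790484 0.02723798 0.16603804] 142
view dir [0.37051349 0.92882708]
axle pts mean [0.47870975 0.03359298 0.08537573] 35
[[214 218 203 111  77  41  86  97  96  98  99  97  97  96  87  52  74  69
  197 211 205 211]
 [206 209 207 127  88  74  88  95  98  98  97  98  97  95  90  83  87  88
  194 208 206 207]
 [206 205 210 157 107 104  97  96  99  97  98  96  95  93  95 104  99 132
  205 206 206 203]
 [208 204 205 183 115  96 101  97  99  99  99 100 100  97  99  94  96 178
  207 205 206 208]
 [205 205 208 209 162 109  96 101 103 102 101 103 103  99  95 113 156 202
  208 207 205 209]
 [207 203 208 214 205 168 120 106  97  98  97  95  93 100 111 167 207 208
  206 205 202 207]
 [205 206 211 210 207 207 177 161 147 134 125 139 147 158 165 201 207 204
  206 203 203 205]
 [206 204 213 212 206 206 209 212 206 200 189 199 213 215 202 203 208 208
  204 203 202 20
[... 154 characters left out ...]
 192 211
  217 210]
 [210 214 194 180 180 117  97  41  37  54  46  26  26  24  45  50 122 174
  200 219]
 [213 192 108  44  11  18  24  25  76  90  81  50  27  32  29  31  22  49
  121 198]
 [182 102  30  11  13  12  26  44  86  88  90  58  35  28  31  35  29  32
   22  97]
 [ 43   7  12  16  18  14  10  56  82  86  89  63  81  55  28  28  31  31
   31  26]
 [  7  14  20  14  12  37  76  83  88  90  90  72 190 189 143  66  25  29
   35  26]
 [ 12  15  16  12  36  92 138 116  87  87  82  68 245 253 226 170  71  29
   25  27]
 [ 16  13  11  51  90 131 135 110  83  81  81  71 204 235 221 222 171  60
   22  26]
 [ 22  16  20 107 134 133 135 107  81  83  79  73  70 148 179 183 192  82
   11  21]]
```

```bash
python3 - <<'E'
import sys; sys.argv=['x','s5','[0,0,.1513]']
exec(open('off.py').read().split("if __name__")[0])
for q in([.48,.0343],[.481,.0336]):
    for z in(.06,.085,.092,.1404,.15): print(q,z,proj([*q,z]).round(2))
print(fit({'l':290.9,'r':305.3,'b':238.0},.017,.1404), ring(.4803,.0345,.017,.1404).min(0),ring(.4803,.0345,.017,.1404).max(0))
E
```

```text
[0.48, 0.0343] 0.06 [[299.97 254.94]]
[0.48, 0.0343] 0.085 [[299.52 248.52]]
[0.48, 0.0343] 0.092 [[299.39 246.69]]
[0.48, 0.0343] 0.1404 [[298.47 233.68]]
[0.48, 0.0343] 0.15 [[298.29 231.02]]
[0.481, 0.0336] 0.06 [[300.46 255.02]]
[0.481, 0.0336] 0.085 [[300.01 248.6 ]]
[0.481, 0.0336] 0.092 [[299.89 246.77]]
[0.481, 0.0336] 0.1404 [[298.98 233.76]]
[0.481, 0.0336] 0.15 [[298.8 231.1]]
[0.48068175 0.03840477] [291.23383885 227.98945385] [305.8852939  239.25137061]
```

Compared in the same image, the cap sits within about 1 mm of the axle. The side camera is biased about 2 mm in x for both. I'll nudge 0.5 mm and lower towards the tip.

```bash
python3 -m crank '[{"fingers":1,"dx":0,"dy":0.5,"dz":15,"yaw":0},{"fingers":1,"dx":0,"dy":0,"dz":15,"yaw":0},{"fingers":1,"dx":0,"dy":0,"dz":10,"yaw":0},{"fingers":1,"dx":0,"dy":0,"dz":4,"yaw":0},{"fingers":1,"dx":0,"dy":0,"dz":2,"yaw":0},{"fingers":1,"dx":0,"dy":0,"dz":0,"yaw":0}]'
python3 -m crank '[{"fingers":1,"dx":0,"dy":0,"dz":1,"yaw":0},{"fingers":1,"dx":0,"dy":0,"dz":1,"yaw":0},{"fingers":1,"dx":0,"dy":0,"dz":1,"yaw":0},{"fingers":1,"dx":0,"dy":0,"dz":1,"yaw":0},{"fingers":1,"dx":0,"dy":0,"dz":0,"yaw":0}]'
python3 -c "
from h import *
g=get_state();print(g['eef_pos'],R.from_quat(g['tool_rot']).as_matrix()[:,2].round(4),g['contact_force'],g['moment'])"
```

```text
t: 13.1
eef_pos: [0.481, 0.0333, 0.1049]
tool_rot: [0.818, 0.575, -0.002, 0.002]
contact_force: [-0.5, 0.2, -0.6]
gripper_width: 0.0213
gripper_force: 98.4
t: 13.6
eef_pos: [0.4806, 0.0335, 0.1005]
tool_rot: [0.818, 0.575, -0.002, 0.002]
contact_force: [-0.1, 0.0, -0.1]
gripper_width: 0.0216
gripper_force: 98.4
[0.48063327 0.03349287 0.10046425] [-0.0013 -0.0056 -1.    ] [-0.09824553  0.04287944 -0.07823578] [0.02492573 0.00468482 0.00537188]
```

```bash
python3 -m crank '[{"fingers":1,"dx":0,"dy":0,"dz":1,"yaw":0},{"fingers":1,"dx":0,"dy":0,"dz":1,"yaw":0},{"fingers":1,"dx":0,"dy":0,"dz":0,"yaw":0}]'
python3 -m crank '[{"fingers":1,"dx":0,"dy":0,"dz":1,"yaw":0},{"fingers":1,"dx":0,"dy":0,"dz":1,"yaw":0},{"fingers":1,"dx":0,"dy":0,"dz":0,"yaw":0}]'
python3 -m crank '[{"fingers":1,"dx":0,"dy":0,"dz":1,"yaw":0},{"fingers":1,"dx":0,"dy":0,"dz":1,"yaw":0},{"fingers":1,"dx":0,"dy":0,"dz":0,"yaw":0}]'
```

```text
t: 13.9
eef_pos: [0.4806, 0.0334, 0.0984]
tool_rot: [0.818, 0.575, -0.002, 0.002]
contact_force: [-0.4, 0.3, -0.6]
gripper_width: 0.0213
gripper_force: 98.4
t: 14.2
eef_pos: [0.4807, 0.0335, 0.0964]
tool_rot: [0.818, 0.575, -0.002, 0.002]
contact_force: [-0.3, 0.8, -1.1]
gripper_width: 0.0216
gripper_force: 98.3
t: 14.5
eef_pos: [0.4807, 0.0337, 0.0945]
tool_rot: [0.818, 0.575, -0.002, 0.002]
contact_force: [1.1, 2.5, -0.2]
gripper_width: 0.0212
gripper_force: 98.4
```

The tip is inside the teeth and pushes the cap gently towards +y, which is along tool x. I'll follow it a little.

```bash
python3 -m crank '[{"fingers":1,"dx":0.6,"dy":0,"dz":0,"yaw":0},{"fingers":1,"dx":0,"dy":0,"dz":0,"yaw":0}]'
python3 -m crank '[{"fingers":1,"dx":0,"dy":0,"dz":1,"yaw":0},{"fingers":1,"dx":0,"dy":0,"dz":1,"yaw":0},{"fingers":1,"dx":0,"dy":0,"dz":0,"yaw":0}]'
```

```text
t: 14.7
eef_pos: [0.4808, 0.034, 0.0945]
tool_rot: [0.818, 0.575, -0.002, 0.002]
contact_force: [-0.2, 0.4, -0.5]
gripper_width: 0.0215
gripper_force: 98.4
t: 15.0
eef_pos: [0.4808, 0.0342, 0.0924]
tool_rot: [0.818, 0.575, -0.002, 0.002]
contact_force: [-0.4, 1.9, 0.7]
gripper_width: 0.0216
gripper_force: 98.6
```

```bash
python3 -m crank '[{"fingers":1,"dx":0.7,"dy":-0.2,"dz":0,"yaw":0},{"fingers":1,"dx":0,"dy":0,"dz":1,"yaw":0},{"fingers":1,"dx":0,"dy":0,"dz":0,"yaw":0}]'
python3 -m crank '[{"fingers":1,"dx":0,"dy":0,"dz":1,"yaw":0},{"fingers":1,"dx":0,"dy":0,"dz":1,"yaw":0},{"fingers":1,"dx":0,"dy":0,"dz":0,"yaw":0}]'
```

```text
t: 15.3
eef_pos: [0.4809, 0.0346, 0.0915]
tool_rot: [0.818, 0.575, -0.002, 0.002]
contact_force: [-2.4, 1.9, 2.2]
gripper_width: 0.0211
gripper_force: 98.9
t: 15.6
eef_pos: [0.481, 0.0346, 0.0895]
tool_rot: [0.818, 0.575, -0.002, 0.002]
contact_force: [-1.4, 0.8, 2.6]
gripper_width: 0.0213
gripper_force: 99.0
```

```bash
python3 -m crank '[{"fingers":1,"dx":0.2,"dy":-0.4,"dz":1,"yaw":0},{"fingers":1,"dx":0,"dy":0,"dz":1,"yaw":0},{"fingers":1,"dx":0,"dy":0,"dz":0,"yaw":0}]'
python3 -m crank '[{"fingers":1,"dx":0,"dy":0,"dz":1,"yaw":0},{"fingers":1,"dx":0,"dy":0,"dz":0,"yaw":0}]'
python3 -m crank '[{"fingers":1,"dx":0,"dy":0,"dz":1,"yaw":0},{"fingers":1,"dx":0,"dy":0,"dz":0,"yaw":0}]'
```

```text
t: 15.9
eef_pos: [0.481, 0.0347, 0.0877]
tool_rot: [0.818, 0.575, -0.002, 0.002]
contact_force: [-1.0, -0.3, 4.2]
gripper_width: 0.0213
gripper_force: 99.1
t: 16.1
eef_pos: [0.481, 0.0347, 0.0867]
tool_rot: [0.818, 0.575, -0.002, 0.002]
contact_force: [-0.2, 0.5, 3.7]
gripper_width: 0.0217
gripper_force: 99.1
t: 16.3
eef_pos: [0.481, 0.0347, 0.0857]
tool_rot: [0.818, 0.575, -0.002, 0.002]
contact_force: [-1.6, -0.4, 3.8]
gripper_width: 0.0218
gripper_force: 99.1
```

Centred, with tooth friction at about 4–5 N. Continuing slowly.

```bash
python3 -m crank '[{"fingers":1,"dx":0,"dy":-0.1,"dz":1,"yaw":0},{"fingers":1,"dx":0,"dy":0,"dz":0,"yaw":0}]' | grep -E "pos|contact"
python3 -m crank '[{"fingers":1,"dx":0,"dy":0,"dz":1,"yaw":0},{"fingers":1,"dx":0,"dy":0,"dz":0,"yaw":0}]' | grep -E "pos|contact"
python3 -m crank '[{"fingers":1,"dx":0,"dy":0,"dz":1,"yaw":0},{"fingers":1,"dx":0,"dy":0,"dz":0,"yaw":0}]' | grep -E "pos|contact"
```

```text
eef_pos: [0.4809, 0.0348, 0.0847]
contact_force: [-1.0, -0.4, 4.8]
eef_pos: [0.4809, 0.0348, 0.0837]
contact_force: [-0.5, 0.2, 4.7]
eef_pos: [0.481, 0.0348, 0.0827]
contact_force: [-0.9, -0.5, 3.8]
```

```bash
python3 -m crank '[{"fingers":1,"dx":0,"dy":0,"dz":0.7,"yaw":0},{"fingers":1,"dx":0,"dy":0,"dz":0,"yaw":0}]' | grep -E "pos|contact"
python3 -m crank '[{"fingers":1,"dx":0,"dy":0,"dz":0.7,"yaw":0},{"fingers":1,"dx":0,"dy":0,"dz":0,"yaw":0}]' | grep -E "pos|contact"
```

```text
eef_pos: [0.4809, 0.0348, 0.0821]
contact_force: [0.5, 0.2, 5.8]
eef_pos: [0.481, 0.0348, 0.0814]
contact_force: [-2.2, 0.0, 5.9]
```

```bash
python3 -m crank '[{"fingers":1,"dx":0,"dy":0,"dz":1,"yaw":0},{"fingers":1,"dx":0,"dy":0,"dz":0,"yaw":0}]' | grep -E "pos|contact"
```

```text
eef_pos: [0.481, 0.0348, 0.0803]
contact_force: [-0.6, -0.1, 4.0]
```

```bash
python3 -m crank '[{"fingers":1,"dx":0,"dy":0,"dz":0.6,"yaw":0},{"fingers":1,"dx":0,"dy":0,"dz":0.6,"yaw":0},{"fingers":1,"dx":0,"dy":0,"dz":0,"yaw":0}]' | grep -E "pos|contact"
```

```text
eef_pos: [0.481, 0.0348, 0.0792]
contact_force: [-0.5, -0.8, 6.3]
```

```bash
python3 -c "
from h import *
print(get_state()['contact_force'])"
```

```text
[-0.48225388 -0.84644291  6.30758044]
```

```bash
python3 -m crank '[{"fingers":1,"dx":0,"dy":0,"dz":0.5,"yaw":0},{"fingers":1,"dx":0,"dy":0,"dz":0.5,"yaw":0},{"fingers":1,"dx":0,"dy":0,"dz":0,"yaw":0}]' | grep -E "pos|contact"
```

```text
eef_pos: [0.481, 0.0348, 0.0783]
contact_force: [-2.4, -0.9, 7.6]
```

```bash
python3 -m crank '[{"fingers":1,"dx":0,"dy":-0.2,"dz":0.4,"yaw":0},{"fingers":1,"dx":0,"dy":0,"dz":0.4,"yaw":0},{"fingers":1,"dx":0,"dy":0,"dz":0,"yaw":0}]' | grep -E "pos|contact"
```

```text
eef_pos: [0.481, 0.0348, 0.0775]
contact_force: [-1.2, -0.0, 6.5]
```

```bash
python3 -m crank '[{"fingers":1,"dx":0,"dy":0,"dz":0.5,"yaw":0},{"fingers":1,"dx":0,"dy":0,"dz":0.5,"yaw":0},{"fingers":1,"dx":0,"dy":0,"dz":0,"yaw":0}]' | grep -E "pos|contact"
```

```text
eef_pos: [0.481, 0.0348, 0.0765]
contact_force: [-0.4, -0.2, 7.9]
```

```bash
python3 -m crank '[{"fingers":1,"dx":0,"dy":0,"dz":0.5,"yaw":0},{"fingers":1,"dx":0,"dy":0,"dz":0.5,"yaw":0},{"fingers":1,"dx":0,"dy":0,"dz":0,"yaw":0}]' | grep -E "pos|contact"
```

```text
eef_pos: [0.481, 0.0348, 0.0755]
contact_force: [-1.0, -0.7, 6.9]
```

```bash
python3 -m crank '[{"fingers":1,"dx":0,"dy":0,"dz":0.5,"yaw":0},{"fingers":1,"dx":0,"dy":0,"dz":0.5,"yaw":0},{"fingers":1,"dx":0,"dy":0,"dz":0,"yaw":0}]' | grep -E "pos|contact"
```

```text
eef_pos: [0.481, 0.0347, 0.0745]
contact_force: [-0.8, -0.5, 8.1]
```

```bash
python3 -m crank '[{"fingers":1,"dx":0,"dy":0,"dz":0.5,"yaw":0},{"fingers":1,"dx":0,"dy":0,"dz":0.5,"yaw":0},{"fingers":1,"dx":0,"dy":0,"dz":0,"yaw":0}]' | grep -E "pos|contact"
```

```text
eef_pos: [0.481, 0.0348, 0.0735]
contact_force: [-1.6, -0.4, 8.0]
```

```bash
python3 -m crank '[{"fingers":1,"dx":0,"dy":0,"dz":0.5,"yaw":0},{"fingers":1,"dx":0,"dy":0,"dz":0.4,"yaw":0},{"fingers":1,"dx":0,"dy":0,"dz":0,"yaw":0}]' | grep -E "pos|contact"
```

```text
eef_pos: [0.481, 0.0348, 0.0726]
contact_force: [-0.9, -0.0, 8.6]
```

```bash
python3 -m crank '[{"fingers":1,"dx":0,"dy":0,"dz":0.5,"yaw":0},{"fingers":1,"dx":0,"dy":0,"dz":0.4,"yaw":0},{"fingers":1,"dx":0,"dy":0,"dz":0,"yaw":0}]' | grep -E "pos|contact"
```

```text
eef_pos: [0.481, 0.0348, 0.0718]
contact_force: [-1.9, -0.8, 10.0]
```

```bash
python3 -m crank '[{"fingers":1,"dx":0,"dy":0,"dz":0.4,"yaw":0},{"fingers":1,"dx":0,"dy":0,"dz":0,"yaw":0}]' | grep -E "pos|contact"
```

```text
eef_pos: [0.481, 0.0347, 0.0716]
contact_force: [-2.8, -1.4, 13.0]
```

Hub contact: the force is now climbing. Fine steps from here.

```bash
python3 -m crank '[{"fingers":1,"dx":0,"dy":-0.2,"dz":0.3,"yaw":0},{"fingers":1,"dx":0,"dy":0,"dz":0,"yaw":0}]' | grep -E "pos|contact"
```

```text
eef_pos: [0.481, 0.0348, 0.0714]
contact_force: [-2.7, 0.9, 15.4]
```

```bash
python3 -m crank '[{"fingers":1,"dx":0,"dy":0,"dz":0.3,"yaw":0},{"fingers":1,"dx":0,"dy":0,"dz":0,"yaw":0},{"fingers":1,"dx":0,"dy":0,"dz":0,"yaw":0}]' | grep -E "pos|contact"
```

```text
eef_pos: [0.481, 0.0347, 0.0712]
contact_force: [-4.7, -1.2, 17.5]
```

```bash
python3 -m crank '[{"fingers":1,"dx":0,"dy":-0.3,"dz":0.25,"yaw":0},{"fingers":1,"dx":0,"dy":0,"dz":0,"yaw":0}]' | grep -E "pos|contact"
python3 -m crank '[{"fingers":1,"dx":0,"dy":0,"dz":0,"yaw":0}]' | grep -E "pos|contact"
python3 -m crank '[{"fingers":1,"dx":0,"dy":0,"dz":0,"yaw":0}]' | grep -E "time|t:|pos|contact"
```

```text
eef_pos: [0.481, 0.0348, 0.0712]
contact_force: [-3.8, -2.3, 18.3]
eef_pos: [0.481, 0.0347, 0.0712]
contact_force: [-4.1, -0.8, 18.5]
t: 21.3
eef_pos: [0.481, 0.0347, 0.0712]
tool_rot: [0.819, 0.574, -0.001, 0.002]
contact_force: [-3.6, -1.0, 17.6]
```

```bash
python3 -m crank '[{"fingers":1,"dx":0,"dy":0,"dz":0.2,"yaw":0},{"fingers":1,"dx":0,"dy":0,"dz":0,"yaw":0}]' | grep -E "pos|contact"
python3 -m crank '[{"fingers":1,"dx":0,"dy":0,"dz":0,"yaw":0}]' | grep -E "pos|contact"
python3 -m crank '[{"fingers":1,"dx":0,"dy":0,"dz":0,"yaw":0}]' | grep -E "pos|contact"
python3 - <<'E'
from h import *
s,d=cap('side'); cv2.imwrite('pics/crop8.png',cv2.resize(s[200:275,250:350],(800,600),interpolation=3))
E
```

```text
eef_pos: [0.481, 0.0347, 0.071]
contact_force: [-3.4, -1.7, 20.0]
eef_pos: [0.481, 0.0348, 0.071]
contact_force: [-4.9, -1.5, 19.8]
eef_pos: [0.481, 0.0347, 0.071]
contact_force: [-4.5, -2.8, 19.7]
```

View pics/crop8.png

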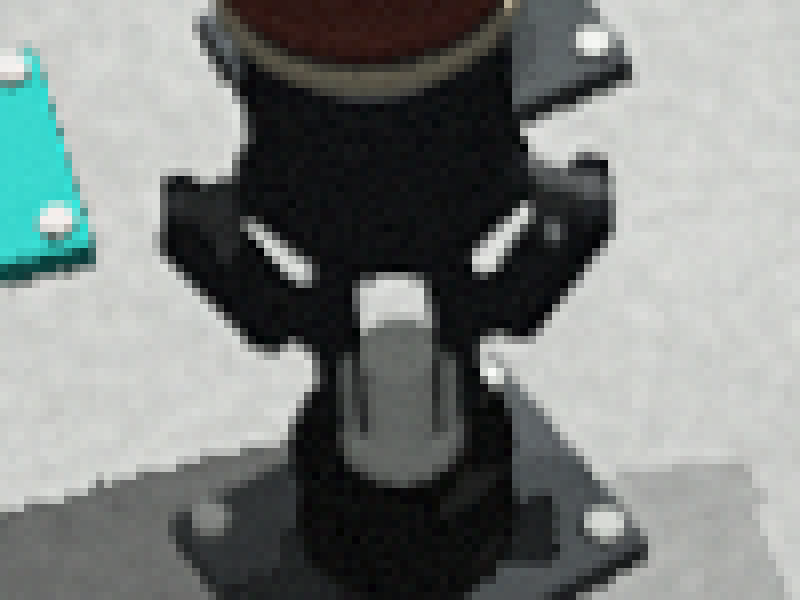

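The cap is home: the flange covers the hub face (crop (335..465, bottom 488)) and holds firm at about 20 N. Releasing and backing off straight up.

```bash
python3 -m crank '[{"fingers":-1,"dx":0,"dy":0,"dz":0,"yaw":0},{"fingers":-1,"dx":0,"dy":0,"dz":0,"yaw":0},{"fingers":-1,"dx":0,"dy":0,"dz":0,"yaw":0},{"fingers":-1,"dx":0,"dy":0,"dz":0,"yaw":0},{"fingers":-1,"dx":0,"dy":0,"dz":0,"yaw":0},{"fingers":-1,"dx":0,"dy":0,"dz":0,"yaw":0}]'
python3 -m crank '[{"fingers":-1,"dx":0,"dy":0,"dz":-10,"yaw":0},{"fingers":-1,"dx":0,"dy":0,"dz":-25,"yaw":0},{"fingers":-1,"dx":0,"dy":0,"dz":-40,"yaw":0},{"fingers":-1,"dx":0,"dy":0,"dz":-40,"yaw":0},{"fingers":-1,"dx":0,"dy":0,"dz":-40,"yaw":0},{"fingers":-1,"dx":0,"dy":0,"dz":-30,"yaw":0},{"fingers":-1,"dx":0,"dy":0,"dz":0,"yaw":0},{"fingers":-1,"dx":0,"dy":0,"dz":0,"yaw":0}]'
python3 - <<'E'
from h import *
s,d=cap('side'); cv2.imwrite('pics/crop9.png',np.hstack([cv2.resize(s[200:290,250:370],(400,300),interpolation=3),cv2.resize(s[150:420,150:510],(400,300),interpolation=3)]))
W=cloud('side',d)[225:262,285:315].reshape(-1,3); m=(W[:,2]>.094)&(W[:,2]<.12); print(m.sum(),np.sort(W[m][:,2])[-15:].round(3),W[m].mean(0))
E
```

```text
t: 22.35
eef_pos: [0.4798, 0.0352, 0.0698]
tool_rot: [0.818, 0.575, -0.002, 0.002]
contact_force: [-0.2, -0.1, -0.2]
gripper_width: 0.085
gripper_force: 0.0
t: 23.15
eef_pos: [0.4804, 0.0361, 0.2553]
tool_rot: [0.818, 0.575, -0.001, 0.001]
contact_force: [0.5, -0.2, -0.4]
gripper_width: 0.0854
gripper_force: 0.0
81 [0.103 0.103 0.103 0.104 0.104 0.104 0.104 0.104 0.104 0.105 0.105 0.106
 0.107 0.107 0.107] [0.4794718  0.03402668 0.10062185]
```

View pics/crop9.png

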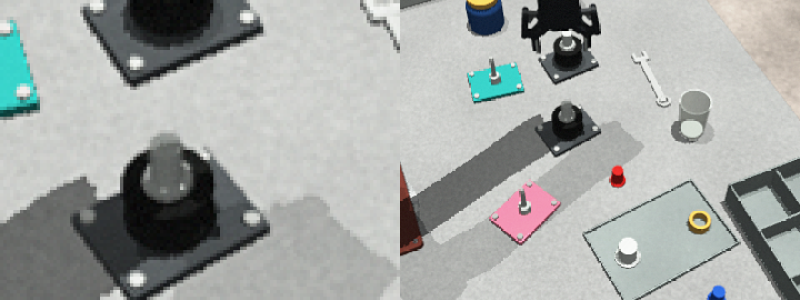

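The cap stands upright and seated on its hub, the gripper is clear above it, and the big cap, ring and everything else are in their places.

```bash
python3 -c "
from h import *
print(job.close_job())"
```

```text
the job is handed in; nothing more can be done
None
```

The small cap is on the bare axle, pressed until it came up firm against the roller at about 20 N of push and then released; nothing else was moved, and the job was handed in at about 23 s.

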